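# Switch off and lock out the isolator box

## Task

Switch off both machines at the grey isolator box and lock it: both push-push switches must be clicked in (off), then slide the lockout tab all the way home. At least one switch is still sprung out, but the loose dust caps look the same either way, so feel each one with a light touch first: clicking one that is already in brings it back out. The switches crack if a cap is pushed with more than about 25 N. Leave the loose pieces of wood on and beside the box where they are.

Things in the scene. Friction and masses are not known exactly. Their poses are not given: they have to be found in the camera images.
- station: grey painted isolator box fixed to the bench, 190 (x) x 300 (y) x 75 mm (z). Origin: centre of its underside; its front (-x) faces the robot, +y is its left seen from the robot, z up. On top: two switch caps side by side and, in front of them, the lockout slide; a black terminal cover 46 x 46 x 27 mm at x 65, y 122 mm. Which switches are in or out differs from case to case.
- cap_left: grey dust cap of the left switch, 36 mm diameter, at x 35, y +65 mm in the box frame. Origin: centre of its flat top, 24 mm above the box top. It floats on a light spring (1 to 2 N) over the hidden plunger, so it looks the same in either state. Pushed lightly (3 to 4 N) it meets the firm plunger after 0.5 mm if the switch is out, after about 5.5 mm if it is locked in.
- cap_right: the same cap over the right switch, at y -65 mm. Both: the plunger yields from about 7 N. Pushed firmly to its stop, 11 to 12 mm below the cap's rest height (9 to 10 N on the way, then rising steeply; 14 to 18 N is certain), and let go, the switch changes state: out locks in, locked in springs out. A push under 10 mm changes nothing.
- slide_home (a point): point fixed to the box where tab lies when the slide is home.
- tab (a point): centre of the upright aluminium tab of the lockout slide, 26 (box x) x 14 (box y) mm and 36 mm high, its lower end 5 mm above the box top; this point is 23 mm above the box top. The tab is part of a flat bar that slides along the box's y on the box top, in front of the caps (x -50 mm in the box frame), with about 2 N of drag.
- lockout (a joint): travel of the lockout slide in m: 0 = open, at the right (box -y) end; grows as the tab moves to the left (box +y); 0.045 = home at the end stop. Inside the box two tongues on the slide run into the plungers: while either switch is out the slide stops dead at 0.010; only with both switches locked in does it pass.
- wedge: small pine wedge block 45 x 24 x 12 mm lying on top of the isolator box between the caps; a bystander. Origin: centre of its underside
- offcut: pine offcut 90 x 45 x 30 mm lying beside the box; a bystander. Origin: centre of its underside
- block: hardwood block 50 x 50 x 45 mm standing beside the box; a bystander. Origin: centre of its underside

How it is judged (in metres and radians):
At the end, for the whole second after the job is handed in: The lockout slide stands home (travel above 41 of 45 mm), at rest, which is only possible with both switches locked in (value of joint lockout above 0.041 m and velocity of joint lockout below 0.005 m/s); the robot touches nothing.
It fails at once if the left cap is pushed with more than 30 N (contact force between any of the fingers, the arm and cap_left above 30 N).
It fails at once if the right cap is pushed with more than 30 N (contact force between any of the fingers, the arm and cap_right above 30 N).
It fails at once if a loose piece of wood on or beside the box is displaced by more than 30 mm (distance of any of wedge, offcut, block from where it was at the start of the episode above 0.03 m).
It also fails if it takes over 56 s, if anything falls off the work surface, if the arm or the gripper's body presses on something with over 40 N, if the wrist force passes 120 N, or if a joint passes its speed limit or range.

## Robot

A 6-joint arm with a two-finger parallel gripper is mounted at the origin on the work surface. World frame = base frame: x ahead of the robot, y to its left, z up, the work surface at z = 0. Lengths are in mm, angles in rad, forces in N, time in s.
With the tool pointing down it reaches from about 400 to 925 mm from the base axis. Payload 12.5 kg.
Tool frame: the origin (TCP) lies between the finger pads; the fingertips stand 11 mm ahead of it and the grasp point (between the pads) lies 8 mm behind it (env.tip_extent is the distance from the TCP to the fingertips, in mm); x points along the fingers, z is the direction in which the jaws open and shut, and the axes are right-handed (so a half turn about x gives the same grasp; the last joint's range is limited). The gripper opens to 95 mm and grips with 3 to 60 N. Pads are 20 mm wide; open, the fingers measure 119 mm over their backs; the gripper's body (75 mm by 180 mm) begins 59 mm behind the grasp point.
Start: joints at [-1.272, 0.491, 1.559, -0, 1.092, -0.106], TCP at [246.17, -574.496, 225.661] pointing down, gripper open.
Joint ranges: [-3.1, 3.1], [-0.84, 2.19], [0.05, 2.79], [-1.13, 4.28], [0.06, 2.93], [-2.69, 2.69]. Speed limits (rad/s): [2.22, 2.22, 2.79, 3.14, 3.14, 3.14].

## Interface

Orientations are given as [roll, pitch, yaw] about the fixed x, y, z axes, in that order (R = Rz(yaw) Ry(pitch) Rx(roll)).
In Python, from cell import status, imaging, env gives the robot as it stands. The module is installed in compiled form; this text tells all that it offers.
- The arm moves only by the tool apply_moves, never from a script. Its argument "increments" is a list of rows, each a list of 5 numbers: the closure, from 0 (fully open) to 1 (shut), then the shift along the tool's x, y, z in mm, then the turn about the tool's x in degrees. A call has 1 to 10 rows; each row shifts and turns the commanded pose from where the row before left it, along the tool's axes as they then stand; what a row does not reach is not made up. A row lasts 1/10 s, in which the tool goes at most 50 mm and 8.59 degrees, less where a joint would pass 70% of its speed; a pose out of reach is approached as far as the arm can. A call with a gripper value outside its range is refused whole. The fingers move at their own pace and stop on an object; the grip force is fixed at half the most. Time passes only in rows, so rows that do not move let the fingers close. It gives the time, the measured TCP pose, the force and the opening at its end, in the units of the state.
- status.state(): the state, without advancing time (a new reading comes with each control period).
- imaging.read_camera(name): name is "side" or "top"; returns a dict with "pixels" (480x640x3 uint8, red, green, blue), "fovy" (degrees; the focal length in pixels is half the picture's height over the tangent of half this angle, whatever the lens; pixels are square), "cx", "cy" (the principal point, pixels), "distortion" ([k1, k2, p1, p2, k3] as OpenCV has them; the pictures are not rectified), "R" (3x3) and "t" (3): a world point X has camera coordinates R X + t. Camera axes: x right, y down, z forward; pixel columns grow to the right and rows downward; lengths in mm; the calibration is good to about 2 mm. A picture is of the moment at which its call begins. There is no depth.
- env.job_done(): hands the job in, once; it reports no verdict.
The state is a dict: "t": time; "joints": joint angles; "qvel": joint speeds; "tau": joint torques, N m; "eef_pos": TCP position; "tcp_rot": TCP orientation; "ft_force": force on the tool from outside, world axes, zero at the start; "moment": the same for the moment, N m; "opening": opening from 0.0 (shut) to 1.0 (fully open).
Only numpy, scipy, OpenCV 4.12 (cv2) and the standard library are available. Lean on these libraries where they do the work, as an engineer would, in place of code of your own. Each camera call takes 0.05 s, during which the arm holds its last target. There are 200 camera calls.

## Working session

There is one attempt and no reset: what is moved stays moved. The work goes in short steps, Python scripts to look and compute and a tool call to move; the robot and the scene stay as the last step left them, time stands still between calls to the robot, and variables do not carry over. Pictures are saved under pics/ and viewed, about 8 in all and at most 12, crops included, and the job is handed in when it is done.

Besides the shell and the picture viewer there is one more tool, called after ">>>" by a JSON object that holds its "op" and its "data", one argument or row to a line. apply_moves: Moves the arm, as the interface text tells. Its arguments: {"type":"object","properties":{"increments":{"type":"array"}},"required":["increments"]}

```bash
mkdir -p pics; python3 - <<'E'
from cell import status, imaging, env
import cv2
print(status.state(), env.tip_extent)
for n in("top","side"):
    c=imaging.read_camera(n); cv2.imwrite(f"pics/{n}0.png",c["pixels"][:,:,::-1])
    print({k:v for k,v in c.items() if k!="pixels"})
E
```

```text
{'t': 0.0, 'joints': array([-1.27159990e+00,  4.91557886e-01,  1.55944396e+00,  1.98220701e-05,
        1.09166891e+00, -1.05629104e-01]), 'qvel': array([ 0.00067595,  0.00165455, -0.00128023,  0.00047073, -0.00010976,
        0.00037976]), 'tau': array([ 1.69094528e-03, -6.12642574e+01, -2.58180767e+01,  6.93051796e-02,
        4.81954997e-02, -1.02230324e-04]), 'eef_pos': array([ 246.10450376, -574.2663114 ,  225.06466403]), 'tcp_rot': array([3.01965836, 1.56971808, 1.85367841]), 'ft_force': array([-1.3619128, -0.0905425, -1.0351585]), 'moment': array([ 0.0533176 ,  0.0390241 , -0.01348359]), 'opening': 0.9985556050272681} 11.0
{'fovy': 57.914118005774824, 'cx': 321.6818150208562, 'cy': 239.17406535664992, 'distortion': array([-0.00906067,  0.        ,  0.        ,  0.        ,  0.        ]), 'R': array([[ 0.11337799, -0.99354545,  0.003587  ],
       [-0.96712292, -0.11118852, -0.22871462],
       [ 0.2276372 ,  0.02246214, -0.97348691]]), 't': array([-17.27962497, 573.28638975, 605.89574658])}
{'fovy': 54.6063003076463, 'cx': 322.3778656597077, 'cy': 237.69564297194566, 'distortion': array([-0.11398059,  0.        ,  0.        ,  0.        ,  0.        ]), 'R': array([[ 0.99689261, -0.07828924, -0.0087136 ],
       [-0.06471802, -0.75093843, -0.65719332],
       [ 0.04490779,  0.65571508, -0.75367169]]), 't': array([-538.60297666,  132.26358103,  838.69915166])}
```

View pics/top0.png

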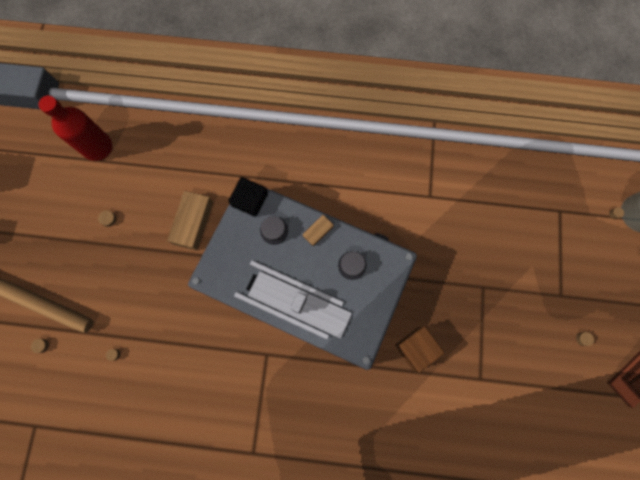

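View pics/side0.png

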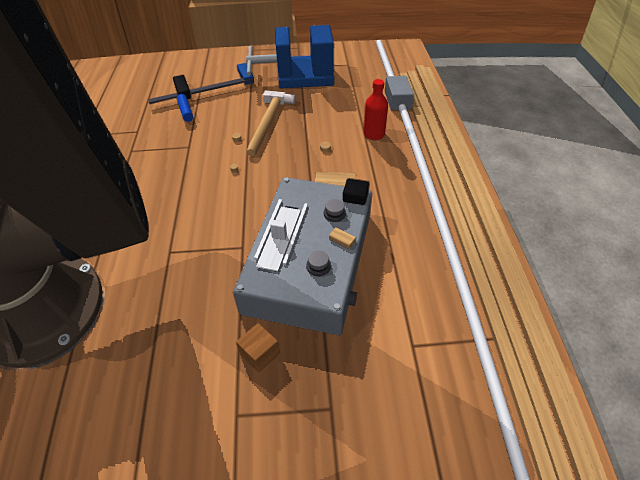

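The top view shows the left cap at about (274,228), the right cap at (352,263), the tab at (299,300) and the wedge at (318,230). The box is turned clockwise. In the side view the caps are at (335,207) and (318,259), and the tab is at (279,230). Next I'll enlarge these for precise picks.

```bash
cat > h.py <<'E'
import numpy as np, cv2
from cell import status, imaging, env
def cam(n):
    c=imaging.read_camera(n); f=240/np.tan(np.radians(c["fovy"]/2))
    c["K"]=np.array([[f,0,c["cx"]],[0,f,c["cy"]],[0,0,1]]); return c
def ray(c,p):
    u=cv2.undistortPoints(np.array([[p]],float),c["K"],c["distortion"])[0,0]
    return -c["R"].T@c["t"], c["R"].T@np.array([*u,1])
def plane(c,p,z):
    o,d=ray(c,p); return o+d*(z-o[2])/d[2]
def tri(c1,p1,c2,p2):
    o1,d1=ray(c1,p1);o2,d2=ray(c2,p2)
    s=np.linalg.lstsq(np.c_[d1,-d2],o2-o1,rcond=None)[0]
    a,b=o1+s[0]*d1,o2+s[1]*d2; return (a+b)/2,np.linalg.norm(a-b)
def proj(c,X):
    return cv2.projectPoints(np.array(X,float).reshape(-1,1,3),cv2.Rodrigues(c["R"])[0],c["t"],c["K"],c["distortion"])[0][:,0]
E
python3 - <<'E'
import cv2,numpy as np
a=cv2.imread("pics/top0.png")[200:350,225:385]; b=cv2.imread("pics/side0.png")[180:330,230:390]
o=np.hstack([cv2.resize(x,(400,375),interpolation=cv2.INTER_CUBIC) for x in(a,b)])
o=cv2.convertScaleAbs(o,alpha=1.8); cv2.imwrite("pics/z.png",o)
E
```

```text
(no output)
```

View pics/z.png

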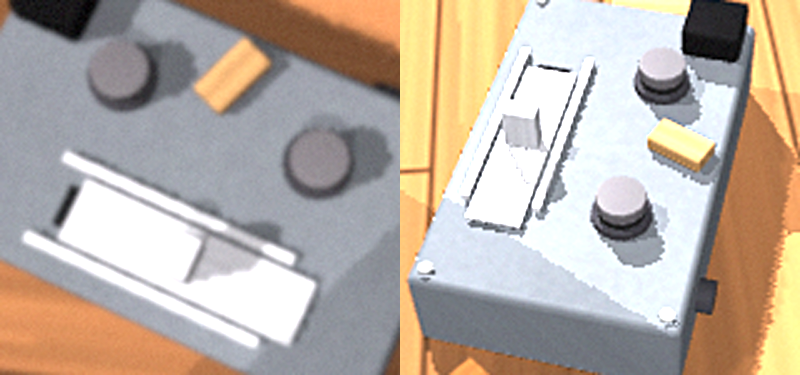

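```bash
python3 - <<'E'
from h import *
t=cam("top");s=cam("side")
P={}
for n,p,q in(("L",(273,228),(335.6,207.2)),("R",(352.2,263.2),(318.8,258.8))):
    print(n,tri(t,p,s,q),plane(t,p,99),plane(s,q,99)); P[n]=(plane(t,p,99)+plane(s,q,99))/2
d=P["L"]-P["R"];print(np.linalg.norm(d))
y=d/np.linalg.norm(d);x=np.array([y[1],-y[0],0]);m=(P["L"]+P["R"])/2
o=m-35*x;o[2]=0;print("yaw",np.arctan2(x[1],x[0]),"origin",o)
tt=plane(s,(277.6,222.4),116);print("tab",tt,(tt-o)@x,(tt-o)@y)
for n,p,z in(("FL",(192,283),75),("FR",(371,366),75),("BR",(413,255),75)):
    w=plane(t,p,z);print(n,(w-o)@x,(w-o)@y)
w=plane(t,(318,229),87);print("wedge",(w-o)@x,(w-o)@y)
from scipy.spatial.transform import Rotation as R
st=status.state();r=R.from_euler("xyz",st["tcp_rot"]).as_matrix();print(r,st["eef_pos"],st["ft_force"])
E
```

```text
L (array([574.97857427, 121.99696677,  92.23614695]), np.float64(1.4178705576344492)) [572.58152476 120.90418952  99.        ] [574.93672932 115.6010562   99.        ]
R (array([534.5086773 ,  -1.01004845,  94.96309141]), np.float64(0.8776244703989127)) [533.32292774  -0.85727085  99.        ] [534.76177206  -4.08592368  99.        ]
127.08957357755654
yaw -0.3178343512784268 origin [520.65373334  68.82836679   0.        ]
tab [467.65743375  70.20092038 116.        ] -50.77088671188917 -15.258071171034576
FL -89.30435081620699 143.18343990427564
FR -87.02723536878463 -146.91451621377922
BR 88.66072657232576 -140.88951703223745
wedge 62.407502441772124 5.87468696208701
[[-1.79255528e-04  9.19186300e-01  3.93822947e-01]
 [ 5.78054143e-04  3.93822983e-01 -9.19186120e-01]
 [-9.99999817e-01  6.28817932e-05 -6.01934396e-04]] [ 246.12921562 -574.36647198  225.30386405] [-0.11408624  0.68159368 -0.21662671]
```

>>> {"op": "apply_moves", "data": {
  "increments": [
    [1,0,0,0,-8.1],
    [1,0,0,0,-8.1],
    [1,0,0,0,-8.1],
    [1,0,0,0,-8.1],
    [1,0,0,0,-8.1],
    [1,0,0,0,-8.1],
    [1,0,20,3,0],
    [1,0,40,6,0],
    [1,0,40,6,0],
    [1,0,40,6,0]
  ]
}}

```text
t: 1.2
eef_pos: [310.2, -446.7, 225.4]
tcp_rot: [2.299, 1.571, 1.981]
ft_force: [0.9, -0.0, -0.3]
opening: 0.216
```

>>> {"op": "apply_moves", "data": {
  "increments": [
    [1,0,40,6,0],
    [1,0,40,6,0],
    [1,5,40,6,0],
    [1,10,40,6,0],
    [1,10,40,6,0],
    [1,10,40,6,0],
    [1,10,40,6,0],
    [1,10,40,6,0],
    [1,10,40,6,0],
    [1,0,20,6,0]
  ]
}}

```text
t: 2.2
eef_pos: [485.8, -103.2, 159.6]
tcp_rot: [3.055, 1.569, 2.739]
ft_force: [0.6, -0.5, -0.7]
opening: 0.004
```

```bash
cat > go.py <<'E'
from h import *
import sys
from scipy.spatial.transform import Rotation as R
st=status.state();r=R.from_euler("xyz",st["tcp_rot"]).as_matrix()
print(st["t"],st["eef_pos"].round(2),st["ft_force"].round(2),st["opening"],"jaw deg",np.degrees(np.arctan2(r[1,2],r[0,2])))
for n,p in dict(R=(534,-2.5,110),L=(573.8,118.3,110),tab=(467.7,70.2,110)).items(): print(n,(r.T@(np.array(p)-st["eef_pos"])).round(1))
E
python3 go.py
```

```text
2.2 [ 485.78 -103.16  159.56] [ 0.64 -0.49 -0.74] 0.0038655956823200237 jaw deg -18.105376196704277
R [ 49.5 110.7  14.6]
L [ 49.6 237.8  14.9]
tab [ 49.7 159.1 -71. ]
```

>>> {"op": "apply_moves", "data": {
  "increments": [
    [1,0,30,5,0],
    [1,0,30,5,0],
    [1,0,20,0,0],
    [1,0,0,0,0],
    [1,0,0,0,0],
    [1,0,0,0,0]
  ]
}}

```text
t: 2.8
eef_pos: [519.8, -33.7, 160.6]
tcp_rot: [-1.979, 1.571, -2.298]
ft_force: [0.9, 0.5, 0.1]
opening: 0.005
```

```bash
python3 go.py; python3 - <<'E'
from h import *
o=[]
for n,sl in(("top",np.s_[180:360,230:430]),("side",np.s_[160:340,230:430])):
    o.append(cv2.resize(cam(n)["pixels"][:,:,::-1][sl],(400,360),interpolation=cv2.INTER_CUBIC))
cv2.imwrite("pics/a.png",cv2.convertScaleAbs(np.hstack(o),alpha=1.5))
E
```

```text
2.8 [519.8 -33.7 160.6] [0.87 0.49 0.06] 0.004881808862871425 jaw deg -18.240660213361323
R [50.6 34.1  3.7]
L [ 50.6 161.3   3.7]
tab [ 50.6  82.4 -82. ]
```

View pics/a.png

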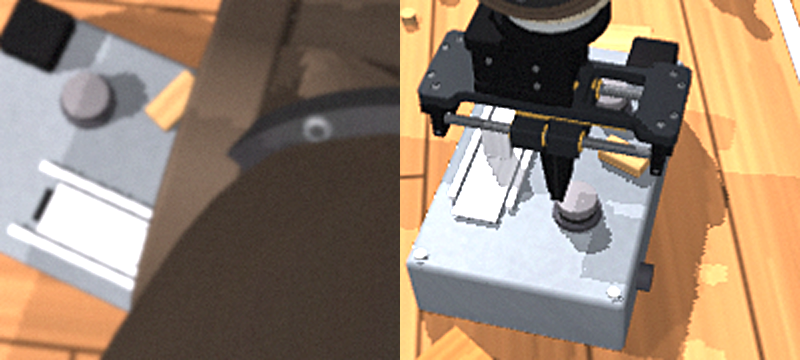

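The gripper is closed and upright, just right of and above the right cap. The fingertip is at crop (557,198) and the cap at (577,195).

>>> {"op": "apply_moves", "data": {
  "increments": [
    [1,0,17,2,0],
    [1,0,17,2,0],
    [1,15,0,0,0],
    [1,15,0,0,0],
    [1,12,0,0,0],
    [1,0,0,0,0],
    [1,0,0,0,0],
    [1,0,0,0,0]
  ]
}}

```text
t: 3.7
eef_pos: [534.8, -2.2, 119.2]
tcp_rot: [0.074, 1.57, -0.244]
ft_force: [-1.0, 0.1, 0.5]
opening: 0.003
```

```bash
python3 go.py
```

```text
3.7 [534.8   -2.17 119.21] [-1.    0.06  0.54] 0.003460307852137919 jaw deg -18.223215220247667
R [ 9.2 -0.6 -0.7]
L [  9.2 126.6  -0.6]
tab [  9.1  47.8 -86.4]
```

>>> {"op": "apply_moves", "data": {
  "increments": [
    [1,4,0,0,0],
    [1,4,0,0,0],
    [1,0,0,0,0],
    [1,0,0,0,0]
  ]
}}

```text
t: 4.1
eef_pos: [534.5, -1.9, 110.6]
tcp_rot: [-2.605, 1.571, -2.923]
ft_force: [-1.2, 0.2, 0.2]
opening: 0.004
```

>>> {"op": "apply_moves", "data": {
  "increments": [
    [1,1,0,0,0],
    [1,0,0,0,0],
    [1,0,0,0,0]
  ]
}}

```text
t: 4.4
eef_pos: [534.6, -1.9, 109.8]
tcp_rot: [-0.087, 1.571, -0.404]
ft_force: [-0.4, -0.3, 3.0]
opening: 0.001
```

>>> {"op": "apply_moves", "data": {
  "increments": [
    [1,1,0,0,0],
    [1,0,0,0,0],
    [1,0,0,0,0]
  ]
}}

```text
t: 4.7
eef_pos: [534.6, -1.9, 109.0]
tcp_rot: [0.032, 1.57, -0.286]
ft_force: [-2.1, 0.1, 7.3]
opening: 0.003
```

>>> {"op": "apply_moves", "data": {
  "increments": [
    [1,1,0,0,0],
    [1,0,0,0,0],
    [1,0,0,0,0]
  ]
}}

```text
t: 5.0
eef_pos: [534.6, -1.9, 108.0]
tcp_rot: [0.032, 1.57, -0.286]
ft_force: [-1.7, 0.5, 6.7]
opening: 0.004
```

The force is already 7 N at about 1 mm of travel, so the right switch is out. I'll push it in.

>>> {"op": "apply_moves", "data": {
  "increments": [
    [1,1.5,0,0,0],
    [1,1.5,0,0,0],
    [1,1.5,0,0,0],
    [1,1.5,0,0,0],
    [1,1,0,0,0],
    [1,0,0,0,0],
    [1,0,0,0,0]
  ]
}}

```text
t: 5.7
eef_pos: [534.5, -1.9, 101.1]
tcp_rot: [0.032, 1.57, -0.285]
ft_force: [-3.0, 0.1, 8.0]
opening: 0.004
```

>>> {"op": "apply_moves", "data": {
  "increments": [
    [1,1,0,0,0],
    [1,0,0,0,0],
    [1,0,0,0,0]
  ]
}}

```text
t: 6.0
eef_pos: [534.5, -1.9, 100.2]
tcp_rot: [0.021, 1.57, -0.296]
ft_force: [-2.1, -0.3, 8.7]
opening: 0.003
```

>>> {"op": "apply_moves", "data": {
  "increments": [
    [1,0.5,0,0,0],
    [1,0,0,0,0],
    [1,0,0,0,0]
  ]
}}

```text
t: 6.3
eef_pos: [534.6, -1.9, 99.7]
tcp_rot: [0.013, 1.57, -0.305]
ft_force: [-2.8, 0.4, 8.7]
opening: 0.009
```

>>> {"op": "apply_moves", "data": {
  "increments": [
    [1,0.5,0,0,0],
    [1,0,0,0,0],
    [1,0,0,0,0]
  ]
}}

```text
t: 6.6
eef_pos: [534.6, -1.9, 99.2]
tcp_rot: [0.055, 1.57, -0.263]
ft_force: [-2.4, 0.8, 9.7]
opening: 0.005
```

>>> {"op": "apply_moves", "data": {
  "increments": [
    [1,0.5,0,0,0],
    [1,0,0,0,0],
    [1,0,0,0,0]
  ]
}}

```text
t: 6.9
eef_pos: [534.6, -1.9, 98.7]
tcp_rot: [0.062, 1.57, -0.256]
ft_force: [-2.6, 0.6, 9.6]
opening: 0.002
```

>>> {"op": "apply_moves", "data": {
  "increments": [
    [1,0.4,0,0,0],
    [1,0,0,0,0],
    [1,0,0,0,0]
  ]
}}

```text
t: 7.2
eef_pos: [534.6, -1.9, 98.3]
tcp_rot: [0.05, 1.57, -0.268]
ft_force: [-3.1, 0.9, 10.1]
opening: 0.008
```

```bash
python3 go.py
```

```text
7.2 [534.56  -1.9   98.35] [-3.07  0.92 10.14] 0.007804884273653675 jaw deg -18.204482252361935
R [-11.7  -0.7  -0.3]
L [-11.6 126.4  -0.3]
tab [-11.7  47.6 -86. ]
```

>>> {"op": "apply_moves", "data": {
  "increments": [
    [1,0.4,0,0,0],
    [1,0,0,0,0],
    [1,0,0,0,0]
  ]
}}

```text
t: 7.5
eef_pos: [534.6, -1.9, 98.1]
tcp_rot: [0.065, 1.57, -0.253]
ft_force: [-3.6, -0.2, 11.9]
opening: 0.006
```

>>> {"op": "apply_moves", "data": {
  "increments": [
    [1,0.3,0,0,0],
    [1,0,0,0,0],
    [1,0,0,0,0]
  ]
}}

```text
t: 7.8
eef_pos: [534.6, -1.9, 97.9]
tcp_rot: [0.105, 1.57, -0.213]
ft_force: [-3.4, 0.4, 13.6]
opening: 0.003
```

>>> {"op": "apply_moves", "data": {
  "increments": [
    [1,0.3,0,0,0],
    [1,0,0,0,0],
    [1,0,0,0,0]
  ]
}}

```text
t: 8.1
eef_pos: [534.6, -1.9, 97.7]
tcp_rot: [0.094, 1.57, -0.224]
ft_force: [-3.6, 0.1, 15.8]
opening: 0.005
```

>>> {"op": "apply_moves", "data": {
  "increments": [
    [1,-5,0,0,0],
    [1,-5,0,0,0],
    [1,-5,0,0,0],
    [1,0,0,0,0],
    [1,0,0,0,0]
  ]
}}

```text
t: 8.6
eef_pos: [534.5, -1.9, 111.6]
tcp_rot: [-1.334, 1.571, -1.651]
ft_force: [0.7, 0.6, 0.3]
opening: 0.006
```

>>> {"op": "apply_moves", "data": {
  "increments": [
    [1,2,0,0,0],
    [1,2,0,0,0],
    [1,1,0,0,0],
    [1,0,0,0,0],
    [1,0,0,0,0]
  ]
}}

```text
t: 9.1
eef_pos: [534.5, -1.9, 106.6]
tcp_rot: [-2.359, 1.571, -2.677]
ft_force: [-0.3, 0.1, 0.6]
opening: 0.008
```

At 3.4 mm of travel there is almost no force, so the right switch is now locked in. Next is the left cap.

>>> {"op": "apply_moves", "data": {
  "increments": [
    [1,-15,0,0,0],
    [1,-10,0,0,0],
    [1,0,32,0,0],
    [1,0,32,0,0],
    [1,0,32,0,0],
    [1,0,32,0,0],
    [1,0,0,0,0],
    [1,10,0,0,0],
    [1,10,0,0,0],
    [1,0,0,0,0]
  ]
}}

```text
t: 10.1
eef_pos: [573.9, 118.8, 110.3]
tcp_rot: [-2.757, 1.569, -3.076]
ft_force: [-0.8, -0.5, 3.1]
opening: 0.006
```

```bash
python3 go.py
```

```text
10.1 [573.88 118.75 110.33] [-0.79 -0.53  3.07] 0.005788515387222043 jaw deg -18.27903576236142
R [   0.4 -127.6    0.2]
L [ 0.3 -0.5  0.1]
tab [  0.5 -79.4 -85.6]
```

>>> {"op": "apply_moves", "data": {
  "increments": [
    [1,0,0,0,0],
    [1,0,0,0,0]
  ]
}}

```text
t: 10.3
eef_pos: [574.4, 119.1, 111.7]
tcp_rot: [-2.121, 1.57, -2.439]
ft_force: [0.7, 0.7, -0.2]
opening: 0.005
```

>>> {"op": "apply_moves", "data": {
  "increments": [
    [1,1,0,0,0],
    [1,0,0,0,0],
    [1,0,0,0,0]
  ]
}}

```text
t: 10.6
eef_pos: [574.5, 119.6, 110.8]
tcp_rot: [-0.262, 1.571, -0.58]
ft_force: [0.1, -0.3, -0.4]
opening: 0.006
```

>>> {"op": "apply_moves", "data": {
  "increments": [
    [1,1,0,0,0],
    [1,0,0,0,0],
    [1,0,0,0,0]
  ]
}}

```text
t: 10.9
eef_pos: [574.6, 119.7, 109.8]
tcp_rot: [-0.029, 1.571, -0.347]
ft_force: [-0.8, -0.6, 2.1]
opening: 0.005
```

>>> {"op": "apply_moves", "data": {
  "increments": [
    [1,1,0,0,0],
    [1,0,0,0,0],
    [1,0,0,0,0]
  ]
}}

```text
t: 11.2
eef_pos: [574.6, 119.7, 109.1]
tcp_rot: [0.166, 1.57, -0.151]
ft_force: [-2.4, -0.2, 6.8]
opening: 0.007
```

>>> {"op": "apply_moves", "data": {
  "increments": [
    [1,1,0,0,0],
    [1,0,0,0,0],
    [1,0,0,0,0]
  ]
}}

```text
t: 11.5
eef_pos: [574.6, 119.7, 108.2]
tcp_rot: [0.113, 1.57, -0.205]
ft_force: [-2.3, -0.1, 6.7]
opening: 0.008
```

The left switch is out too, so I'll push it the same way.

>>> {"op": "apply_moves", "data": {
  "increments": [
    [1,1.5,0,0,0],
    [1,1.5,0,0,0],
    [1,1.5,0,0,0],
    [1,1.5,0,0,0],
    [1,1.5,0,0,0],
    [1,1,0,0,0],
    [1,0.9,0,0,0],
    [1,0.4,0,0,0],
    [1,0,0,0,0],
    [1,0,0,0,0]
  ]
}}

```text
t: 12.5
eef_pos: [574.6, 119.7, 98.6]
tcp_rot: [0.192, 1.57, -0.126]
ft_force: [-2.8, -0.6, 9.8]
opening: 0.002
```

>>> {"op": "apply_moves", "data": {
  "increments": [
    [1,0.4,0,0,0],
    [1,0,0,0,0],
    [1,0,0,0,0]
  ]
}}

```text
t: 12.8
eef_pos: [574.6, 119.7, 98.3]
tcp_rot: [0.199, 1.57, -0.119]
ft_force: [-3.3, -2.3, 10.1]
opening: 0.004
```

>>> {"op": "apply_moves", "data": {
  "increments": [
    [1,0.4,0,0,0],
    [1,0,0,0,0],
    [1,0,0,0,0]
  ]
}}

```text
t: 13.1
eef_pos: [574.6, 119.7, 98.1]
tcp_rot: [0.23, 1.57, -0.088]
ft_force: [-3.4, -0.7, 12.1]
opening: 0.005
```

>>> {"op": "apply_moves", "data": {
  "increments": [
    [1,0.5,0,0,0],
    [1,0,0,0,0],
    [1,0,0,0,0]
  ]
}}

```text
t: 13.4
eef_pos: [574.6, 119.7, 97.8]
tcp_rot: [0.232, 1.57, -0.086]
ft_force: [-4.0, -1.1, 14.4]
opening: 0.007
```

>>> {"op": "apply_moves", "data": {
  "increments": [
    [1,0.2,0,0,0],
    [1,0,0,0,0],
    [1,0,0,0,0]
  ]
}}

```text
t: 13.7
eef_pos: [574.6, 119.7, 97.7]
tcp_rot: [0.232, 1.57, -0.086]
ft_force: [-4.1, -1.8, 15.8]
opening: -0.001
```

>>> {"op": "apply_moves", "data": {
  "increments": [
    [1,-5,0,0,0],
    [1,-5,0,0,0],
    [1,-5,0,0,0],
    [1,0,0,0,0],
    [1,0,0,0,0]
  ]
}}

```text
t: 14.2
eef_pos: [574.4, 119.7, 111.2]
tcp_rot: [-2.488, 1.571, -2.806]
ft_force: [0.4, -0.4, 0.2]
opening: 0.005
```

>>> {"op": "apply_moves", "data": {
  "increments": [
    [1,2,0,0,0],
    [1,2,0,0,0],
    [1,1,0,0,0],
    [1,0,0,0,0],
    [1,0,0,0,0]
  ]
}}

```text
t: 14.7
eef_pos: [574.4, 119.7, 106.3]
tcp_rot: [-2.546, 1.571, -2.864]
ft_force: [-0.5, 0.6, -0.1]
opening: 0.007
```

Both switches are locked in. Now I'll go to the right side of the tab.

>>> {"op": "apply_moves", "data": {
  "increments": [
    [1,-20,0,0,0],
    [1,-20,0,0,0],
    [1,0,-28,-21,0],
    [1,0,-28,-21,0],
    [1,0,-28,-22,0],
    [1,0,-28,-22,0],
    [1,0,0,0,0],
    [1,0,0,0,0],
    [1,0,0,0,0]
  ]
}}

```text
t: 15.6
eef_pos: [458.7, 40.3, 146.6]
tcp_rot: [0.204, 1.57, -0.113]
ft_force: [0.5, 0.8, 0.4]
opening: 0.004
```

```bash
python3 go.py; python3 - <<'E'
from h import *
cv2.imwrite("pics/b.png",cv2.convertScaleAbs(cv2.resize(cam("side")["pixels"][:,:,::-1][160:340,200:400],(600,540),interpolation=cv2.INTER_CUBIC),alpha=1.3))
E
```

```text
15.6 [458.75  40.33 146.56] [0.49 0.75 0.4 ] 0.0035370440414946125 jaw deg -18.20243357179691
R [ 36.6 -17.2  84.8]
L [ 36.7 110.   84.9]
tab [36.6 31.2 -0.9]
```

View pics/b.png

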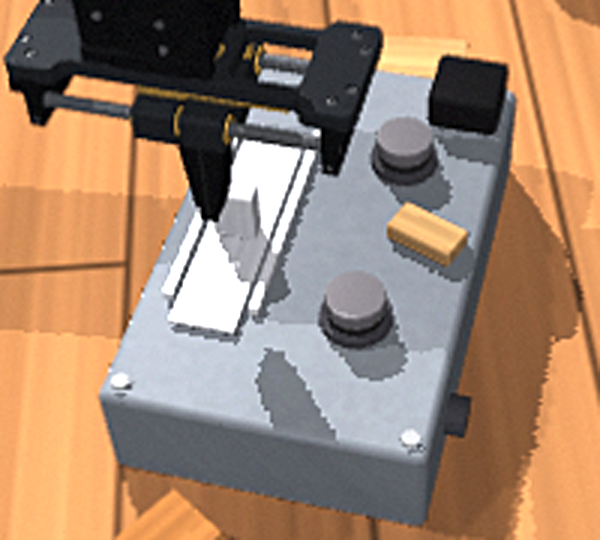

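The fingertip is at crop (210,218), above and to the right of the tab at (240,210). Both caps sit level and the wedge hasn't moved. I'll descend and push.

>>> {"op": "apply_moves", "data": {
  "increments": [
    [1,10,0,0,0],
    [1,10,0,0,0],
    [1,10,0,0,0],
    [1,10,0,0,0],
    [1,0,0,0,0],
    [1,0,0,0,0]
  ]
}}

```text
t: 16.25
eef_pos: [457.7, 40.2, 106.1]
tcp_rot: [-2.782, 1.57, -3.1]
ft_force: [0.2, -0.3, -1.2]
opening: 0.004
```

>>> {"op": "apply_moves", "data": {
  "increments": [
    [1,0,4,0,0],
    [1,0,4,0,0],
    [1,0,4,0,0],
    [1,0,4,0,0],
    [1,0,4,0,0],
    [1,0,4,0,0],
    [1,0,0,0,0],
    [1,0,0,0,0]
  ]
}}

```text
t: 17.05
eef_pos: [465.3, 63.1, 106.3]
tcp_rot: [1.545, 1.571, 1.227]
ft_force: [0.1, -0.4, 0.9]
opening: 0.002
```

>>> {"op": "apply_moves", "data": {
  "increments": [
    [1,0,3,0,0],
    [1,0,3,0,0],
    [1,0,3,0,0],
    [1,0,3,0,0],
    [1,0,3,0,0]
  ]
}}

```text
t: 17.55
eef_pos: [469.9, 77.4, 106.3]
tcp_rot: [-2.567, 1.57, -2.885]
ft_force: [-2.4, -2.6, -0.6]
opening: 0.003
```

```bash
python3 go.py; python3 - <<'E'
from h import *
cv2.imwrite("pics/c.png",cv2.convertScaleAbs(cv2.resize(cam("side")["pixels"][:,:,::-1][160:340,200:400],(600,540),interpolation=cv2.INTER_CUBIC),alpha=1.3))
E
```

```text
17.55 [469.9   77.44 106.34] [-2.39 -2.61 -0.58] 0.003379254392878814 jaw deg -18.203065687112815
R [ -3.7 -55.9  85.9]
L [-3.7 71.3 85.9]
tab [-3.7 -7.6  0.2]
```

View pics/c.png

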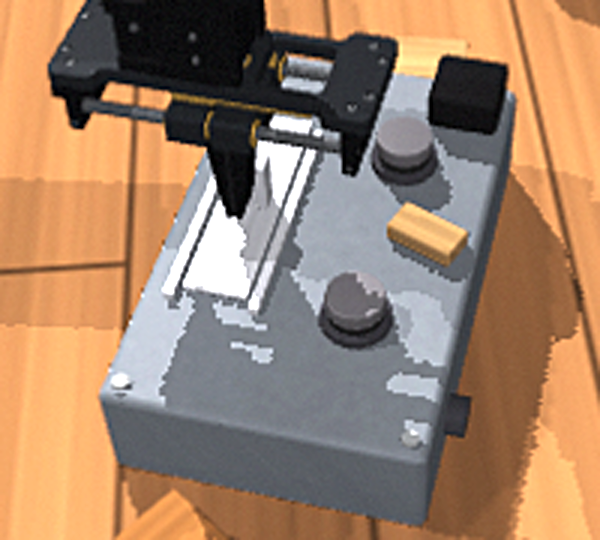

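The slide is moving: its near end went from crop row 325 to about 300, and the drag is about 2–3 N. I'll continue to the end stop.

>>> {"op": "apply_moves", "data": {
  "increments": [
    [1,0,3,0,0],
    [1,0,3,0,0],
    [1,0,3,0,0],
    [1,0,3,0,0],
    [1,0,3,0,0]
  ]
}}

```text
t: 18.1
eef_pos: [474.6, 91.5, 106.4]
tcp_rot: [-1.886, 1.57, -2.204]
ft_force: [-6.7, -27.8, 5.9]
opening: 0.004
```

>>> {"op": "apply_moves", "data": {
  "increments": [
    [1,0,2,0,0],
    [1,0,2,0,0],
    [1,0,0,0,0]
  ]
}}

```text
t: 18.4
eef_pos: [474.7, 91.7, 106.5]
tcp_rot: [-1.844, 1.564, -2.16]
ft_force: [-8.1, -42.7, 9.3]
opening: 0.005
```

>>> {"op": "apply_moves", "data": {
  "increments": [
    [1,0,2,0,0],
    [1,0,2,0,0],
    [1,0,0,0,0]
  ]
}}

```text
t: 18.7
eef_pos: [474.7, 92.1, 106.5]
tcp_rot: [-1.867, 1.558, -2.181]
ft_force: [-13.3, -79.8, 17.4]
opening: 0.005
```

That's the hard stop. I'll back off and check.

>>> {"op": "apply_moves", "data": {
  "increments": [
    [1,0,-10,0,0],
    [1,0,-10,0,0],
    [1,0,-10,0,0],
    [1,-20,0,0,0],
    [1,-30,0,0,0],
    [1,-20,-40,0,0],
    [1,0,-40,0,0],
    [1,0,-40,0,0],
    [1,0,-40,0,0],
    [1,0,0,0,0]
  ]
}}

```text
t: 19.7
eef_pos: [417.0, -84.3, 176.6]
tcp_rot: [-0.331, 1.57, -0.652]
ft_force: [0.4, -0.1, -0.4]
opening: 0.007
```

>>> {"op": "apply_moves", "data": {
  "increments": [
    [1,0,-40,0,0],
    [1,0,-40,0,0],
    [1,0,-40,0,0],
    [1,0,0,0,0],
    [1,0,0,0,0]
  ]
}}

```text
t: 20.2
eef_pos: [380.3, -195.4, 176.3]
tcp_rot: [1.658, 1.57, 1.338]
ft_force: [0.1, 0.4, 0.3]
opening: 0.006
```

```bash
python3 go.py; python3 - <<'E'
from h import *
s=cam("side");t=cam("top")
cv2.imwrite("pics/top1.png",t["pixels"][:,:,::-1])
# expected tab-top centre at travel 0.045 from open, as reckoned from first measurement
ey=np.array([.3125,.9499,0]);p=np.array([467.66,70.2,116])
for d in(0,41,45):print(d,((proj(s,p+d*ey)-[230,160])*3).round())
a,b=cv2.imread("pics/side0.png"),s["pixels"][:,:,::-1]
cv2.imwrite("pics/d.png",cv2.convertScaleAbs(np.hstack([cv2.resize(x[160:340,230:363],(399,540),interpolation=cv2.INTER_CUBIC) for x in(a,b)]),alpha=1.3))
E
```

```text
20.2 [ 380.34 -195.41  176.33] [0.05 0.39 0.28] 0.006413746850508403 jaw deg -18.29929922757559
R [ 66.4 231.4  85.3]
L [ 66.4 358.6  85.2]
tab [ 66.4 279.6  -0.4]
0 [[143. 187.]]
41 [[163. 139.]]
45 [[165. 134.]]
```

View pics/d.png

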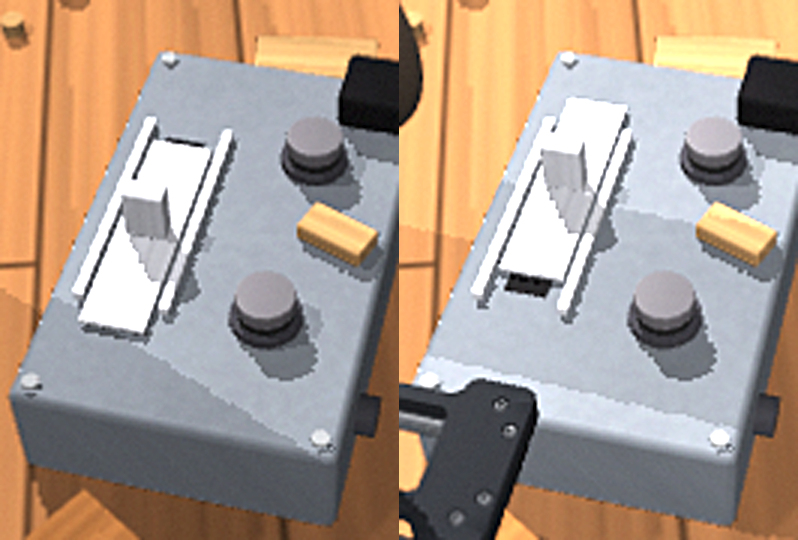

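```bash
python3 - <<'E'
from h import *
s=cam("side");ey=np.array([.3125,.9499,0])
w=lambda p,z:plane(s,(230+p[0]/3,160+p[1]/3),z)
print("bar corner travel",(w((162,283),78)-w((147,333),78))@ey)
print("tab top front-right corner travel",(w((185,166),116)-w((166,212),116))@ey)
# whiteness edge of tab/bar along the bar's centre line (box x -50), z 78, before/after
o=np.array([520.65,68.83,78]);ex=np.array([.9499,-.3125,0])
a=cv2.imread("pics/side0.png",0).astype(float);b=cv2.cvtColor(s["pixels"],cv2.COLOR_RGB2GRAY).astype(float)
ys=np.arange(-110,111,1.);P=proj(s,[o-56*ex+y*ey for y in ys]).astype(np.float32)
for im in(a,b):
    v=cv2.remap(im,P[:,:1].copy(),P[:,1:].copy(),cv2.INTER_LINEAR)[:,0];v=np.convolve(v,np.ones(3)/3,"same")
    d=np.diff(v)[2:-2];i=np.argsort(-abs(d))[:8]; print([(ys[k+2],round(d[k])) for k in sorted(i)])
E
```

```text
bar corner travel 37.24306977379044
tab top front-right corner travel 37.90683050832897
[(np.float64(-92.0), 30), (np.float64(-91.0), 39), (np.float64(-90.0), 42), (np.float64(-32.0), -29), (np.float64(58.0), -30), (np.float64(59.0), -53), (np.float64(60.0), -63), (np.float64(61.0), -33)]
[(np.float64(-66.0), -31), (np.float64(-65.0), -37), (np.float64(-53.0), 34), (np.float64(-52.0), 41), (np.float64(-51.0), 43), (np.float64(-50.0), 36), (np.float64(-49.0), 28), (np.float64(9.0), -32)]
```

The images give about 37–41 mm of travel from the start position, which may not have been exactly 0. That is too close to the 41 mm limit. There is plenty of time left, so I'll push again and compare the stop.

>>> {"op": "apply_moves", "data": {
  "increments": [
    [1,0,40,0,0],
    [1,0,40,0,0],
    [1,0,40,0,0],
    [1,0,40,0,0],
    [1,0,40,0,0],
    [1,0,40,0,0],
    [1,20,34,0,0],
    [1,30,0,0,0],
    [1,20,0,0,0],
    [1,0,0,0,0]
  ]
}}

```text
t: 21.35
eef_pos: [464.6, 66.3, 104.5]
tcp_rot: [-2.819, 1.567, -3.134]
ft_force: [-0.5, 0.3, 0.0]
opening: 0.004
```

>>> {"op": "apply_moves", "data": {
  "increments": [
    [1,0,5,0,0],
    [1,0,5,0,0],
    [1,0,5,0,0],
    [1,0,0,0,0],
    [1,0,0,0,0]
  ]
}}

```text
t: 21.85
eef_pos: [470.7, 79.2, 106.8]
tcp_rot: [0.222, 1.57, -0.095]
ft_force: [-0.1, 0.3, -0.2]
opening: 0.005
```

>>> {"op": "apply_moves", "data": {
  "increments": [
    [1,0,3,0,0],
    [1,0,0,0,0],
    [1,0,0,0,0]
  ]
}}

```text
t: 22.15
eef_pos: [471.6, 81.9, 106.4]
tcp_rot: [-1.586, 1.571, -1.904]
ft_force: [0.6, 0.3, 0.7]
opening: 0.003
```

>>> {"op": "apply_moves", "data": {
  "increments": [
    [1,0,2,0,0],
    [1,0,0,0,0],
    [1,0,0,0,0]
  ]
}}

```text
t: 22.45
eef_pos: [472.2, 83.9, 106.4]
tcp_rot: [-2.062, 1.571, -2.38]
ft_force: [-0.2, 0.2, 0.2]
opening: 0.005
```

>>> {"op": "apply_moves", "data": {
  "increments": [
    [1,0,3,0,0],
    [1,0,3,0,0],
    [1,0,0,0,0],
    [1,0,0,0,0]
  ]
}}

```text
t: 22.85
eef_pos: [474.0, 89.7, 106.4]
tcp_rot: [-1.312, 1.571, -1.63]
ft_force: [0.0, -0.5, -0.3]
opening: 0.004
```

>>> {"op": "apply_moves", "data": {
  "increments": [
    [1,0,2,0,0],
    [1,0,0,0,0],
    [1,0,0,0,0]
  ]
}}

```text
t: 23.15
eef_pos: [474.5, 91.2, 106.4]
tcp_rot: [-1.924, 1.57, -2.242]
ft_force: [-1.8, -5.2, 1.3]
opening: 0.004
```

>>> {"op": "apply_moves", "data": {
  "increments": [
    [1,0,2,0,0],
    [1,0,0,0,0],
    [1,0,0,0,0]
  ]
}}

```text
t: 23.45
eef_pos: [474.5, 91.4, 106.4]
tcp_rot: [-1.894, 1.567, -2.211]
ft_force: [-4.0, -22.7, 4.1]
opening: 0.007
```

```bash
python3 go.py; python3 - <<'E'
from h import *
cv2.imwrite("pics/e.png",cv2.convertScaleAbs(cv2.resize(cam("side")["pixels"][:,:,::-1][160:340,200:400],(600,540),interpolation=cv2.INTER_CUBIC),alpha=1.3))
E
```

```text
23.45 [474.53  91.4  106.4 ] [ -4.04 -22.69   4.08] 0.006878200562053157 jaw deg -18.155557200523777
R [ -3.5 -70.7  85.8]
L [-3.9 56.5 85.9]
tab [ -3.5 -22.3   0.1]
```

View pics/e.png

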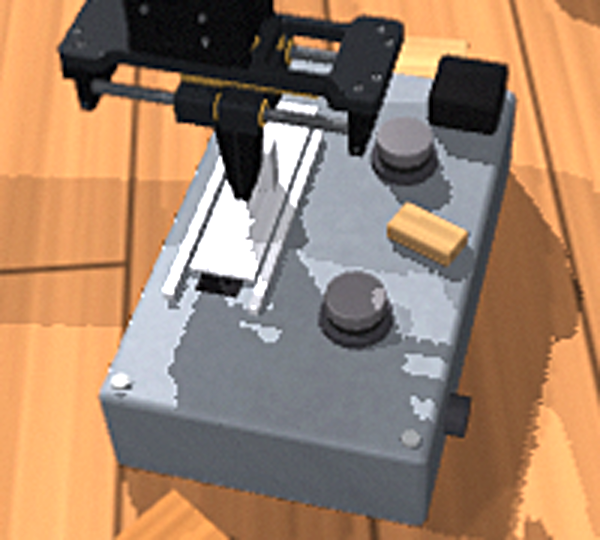

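It stops at the same place (TCP y 91.4): free motion up to the tab, then rigid at once. Nothing else is in the way, so this is the end stop. I'll retreat and hand in.

>>> {"op": "apply_moves", "data": {
  "increments": [
    [1,0,-10,0,0],
    [1,0,-10,0,0],
    [1,0,-10,0,0],
    [1,-20,0,0,0],
    [1,-30,0,0,0],
    [1,-20,0,0,0],
    [1,0,0,0,0],
    [1,0,0,0,0],
    [1,0,0,0,0]
  ]
}}

```text
t: 24.4
eef_pos: [465.4, 64.7, 175.5]
tcp_rot: [-2.797, 1.569, -3.115]
ft_force: [-0.2, -0.6, -1.1]
opening: 0.003
```

```bash
python3 go.py; python3 -c "
from cell import env; print(env.job_done())"
```

```text
24.4 [465.43  64.72 175.46] [-0.19 -0.62 -1.11] 0.0033250277535958445 jaw deg -18.212873786131986
R [ 65.4 -42.4  86.2]
L [65.3 84.8 86.3]
tab [65.5  6.   0.5]
the job is handed in; nothing more can be done
None
```

I clicked both switches in, slid the lockout tab to its end stop, backed the arm clear and handed the job in at 24.4 s. One check fell short: the camera gave 37–41 mm of slide travel, against the 41 mm needed.

- **Switches:** A light touch met about 7 N roughly 1 mm into each cap, so both switches were out. I pushed each one to its stop at about 15.8 N. Feeling them again about 3.5 mm down gave almost no force, so both are locked in.
- **Slide:** The slide went well past the 10 mm block and stopped hard. The wrist force peaked at about 80 N on the first push, under the 120 N limit. A second push stopped at the same place within about 0.7 mm, with no movement before the stop.
- **The disagreement:** The low camera figure is probably measuring error, or the slide not starting exactly at 0. I took the hard stop as home because the slide has only two stops, at 10 mm and 45 mm.
- **Bystanders:** The wedge and offcut looked unmoved in the last pictures. The block looked unmoved too, but was only partly in view.

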